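# Dress the display row in order of height

### The job

Dress the display row: put the pack of tags, the card deck, the gold pot and the striped vase (those along the near edge of the table, not the like ones farther back) on the four round wooden pads, one on each and centred on it, in order of height, with the tallest on the pad next to the price-card holder and the lowest at the other end, next to the ink jar. The boxes stay lying flat and the pot and vase upright; do not shift the card holder or the ink jar, and do not tip the vase over.

Things in the scene. Friction and masses are not known exactly. Their poses are not given: they have to be found in the camera images.
- tags_center (a point): pack of printed tags, a small flat pale box 88 x 62 mm and 14 mm high, lying flat; point at its centre, half-way up (7 mm); own x along its 88 mm length, y across its 62 mm width, z up
- deck_center (a point): card deck in its tuck box, 66 x 98 mm and 30 mm high, lying flat; point at its centre, half-way up (15 mm); own x across its 66 mm width, y along its 98 mm length, z up
- pot_center (a point): small open gold pot, round, 67 mm across at its widest (its upper half), about 46 mm at the foot, 58 mm high, upright; point on its axis, half-way up (29 mm); z up along its axis
- vase_center (a point): black and white striped vase standing on the table near the robot (a like one far back on a white block is decoration), round, 69 mm across, 160 mm high, open at the top, upright; about 0.4 kg; it is solid to the fingers as an almost straight cylinder 66 to 69 mm across over its whole height; point on its axis, half-way up (80 mm); z up along its axis
- pad_a: one of four alike round dark wooden display pads, 90 mm across and 5 mm thick, fixed flat on the table in a straight row, 115 mm from centre to centre; which lettered pad is where in the row changes from start to start. Origin: centre of its underside, on the table (its top is 5 mm higher)
- pad_b: one of four alike round dark wooden display pads, 90 mm across and 5 mm thick, fixed flat on the table in a straight row, 115 mm from centre to centre; which lettered pad is where in the row changes from start to start. Origin: centre of its underside, on the table (its top is 5 mm higher)
- pad_c: one of four alike round dark wooden display pads, 90 mm across and 5 mm thick, fixed flat on the table in a straight row, 115 mm from centre to centre; which lettered pad is where in the row changes from start to start. Origin: centre of its underside, on the table (its top is 5 mm higher)
- pad_d: one of four alike round dark wooden display pads, 90 mm across and 5 mm thick, fixed flat on the table in a straight row, 115 mm from centre to centre; which lettered pad is where in the row changes from start to start. Origin: centre of its underside, on the table (its top is 5 mm higher)
- card_holder: price-card holder: wooden block 30 x 60 mm, 18 mm high, with a blank white card 52 mm wide standing in it and leaning back about 26 degrees (its top edge 77 mm up and 30 mm behind the block's centre); stands loose in line with the row of pads, 100 mm beyond the centre of the pad at one end (which end changes). Origin: centre of its underside; own y along the card and the row, x across, z up
- ink_jar: small closed jar of ink with a black cap, 44 mm across, 55 mm high; stands loose in line with the row, 100 mm beyond the centre of the pad at the other end. Origin: centre of its underside; z up
There are look-alikes about, which are no part of the job. Leave any blue or purple look-alike of the card_holder alone.

How it is judged:
By the outcome, as a careful person would: the job done as asked, in the order asked, and still so for the second after the job is handed in, with the robot touching nothing.
It also fails if it takes over 96 s, if anything falls off the work surface, if the arm or the gripper's body presses on something with over 40 N, if the wrist force passes 120 N, or if a joint passes its speed limit or range.

### The arm

A 7-joint arm with a two-finger parallel gripper is mounted at the origin on a cart in front of the work surface, level with it; the furniture and walls round the work are solid. World frame = base frame: x ahead of the robot, y to its left, z up, the work surface at z = 0. Lengths are in m, angles in rad, forces in N, time in s.
With the tool pointing down it reaches from about 0.425 to 1.025 m from the base axis. Payload 3.6 kg.
Tool frame: the origin (TCP) lies midway between the tips of the shut fingers; the grasp point (between the pads) lies 19 mm behind it; z points along the fingers, y is the line along which they close (so a half turn about z gives the same grasp; the last joint's range is limited). The gripper opens to 85 mm and grips with 20 to 120 N. Pads are 22 mm wide; open, the fingers measure 114 mm over their backs; the gripper's body (76 mm by 85 mm) begins 54 mm behind the grasp point. The pads swing forward as they close: fully open they stand 13 mm farther back than shut.
Start: joints at [-1.395, 0.591, 0.048, 1.609, -0.033, 0.943, -0.034], TCP at [0.193, 0.699, 0.231] pointing down, gripper open.
Joint ranges: [-2.69, 2.69], [-0.47, 2.24], [-1.27, 1.36], [0.19, 2.51], [-1.53, 4.68], [0.08, 2.07], [-3.09, 3.09]. Speed limits (rad/s): [2.57, 2.57, 3.14, 3.14, 3.14, 3.14, 3.14].

### API

Orientations are given as a rotation vector (axis times angle).
In Python, from rig import * gives the robot as it stands. The module is installed in compiled form; this text tells all that it offers.
- The arm moves only by the tool arm_command, never from a script. Its argument "commands" is a list of rows, each a list of 2 entries, a list of its own where there are three numbers: the shift along the world's x, y, z in m, then the turn, a rotation vector about the world's x, y, z in degrees. A call has 1 to 10 rows; each row shifts and turns the commanded pose from where the row before left it; what a row does not reach is not made up. A row lasts 1/12 s, in which the tool goes at most 41.7 mm and 7.16 degrees, less where a joint would pass 70% of its speed; a pose out of reach is approached as far as the arm can. A call is refused whole if a number of a shift passes 0.0417 or a number of a turn 7.16, either way. A call with a gripper value outside its range is refused whole. "jaw" is the opening, from 0 (shut) to 1 (fully open), set as the call begins (left out, the last holds). The fingers move at their own pace and stop on an object; "squeeze" is the grip in N (left out, the last holds). Time passes only in rows, so rows that do not move let the fingers close. It gives the time, the measured TCP pose, the force, the opening and the grip force at its end, in the units of the state.
- read_state(): the state, without advancing time (a new reading comes with each control period).
- grab_frame(name): name is "side" or "top" or "wrist"; returns a dict with "image" (420x560x3 uint8, blue, green, red), "fx", "fy", "cx", "cy" (pixels), "k1" (the pictures are not rectified: a ray, as slopes to the right and down, at radius r is drawn at 1 + k1 r^2 times it, then the intrinsics apply), "R" (3x3) and "t" (3): a world point X has camera coordinates R X + t; the wrist camera has in their place "mount" (4x4, takes a point from camera to tool coordinates, whose origin is the TCP and whose axes are the flange's). Camera axes: x right, y down, z forward; pixel columns grow to the right and rows downward; lengths in m; the calibration is good to about 2 mm. A picture is of the moment at which its call begins: read the wrist's pose just before it. There is no depth.
- finish_job(): hands the job in; it is judged then, once.
Trained networks look in a picture, given as the dict that the camera call returned (one of the last four; its "shot" number tells which), for a name from the list of things; names that differ only in an ending like _2 or _b are one class to them, and where a whole thing is asked for, a point or a joint stands for the part that bears it (a point fixed in the world has none). Each returns a list of dicts, best first, with "score" (0 to 1); they miss things now and then, are a little off and sometimes report something else, mostly with a low value. They report only what shows in the picture. A call takes as long as a camera call. They do not tell look-alikes from the thing itself.
- trace(thing, picture): "region" (420x560 bool, what is visible of it) and "rect" ([centre column, centre row, width, height] in pixels, round what is visible of it).
- spot_point(thing, picture): "xy" ([column, row] in pixels: a listed point, or the origin of a listed thing).
The state is a dict: "t": time; "qpos": joint angles; "joint_vel": joint speeds; "effort": joint torques, N m; "ee_pos": TCP position; "ee_rot": TCP orientation; "ft_force": force on the tool from outside, world axes, zero at the start; "torque": the same for the moment, N m; "opening": finger opening in m; "finger_force": force on a finger pad.
Only numpy, scipy, OpenCV 4.12 (cv2) and the standard library are available. Lean on these libraries where they do the work, as an engineer would, in place of code of your own. Each camera call takes 0.05 s, during which the arm holds its last target. There are 200 camera calls.

## Working session

There is one attempt and no reset: what is moved stays moved. The work goes in short steps, Python scripts to look and compute and a tool call to move; the robot and the scene stay as the last step left them, time stands still between calls to the robot, and variables do not carry over. Pictures are saved under pics/ and viewed, at most 14 in all, crops included, and the job is handed in when it is done.

Besides the shell and the picture viewer there is one more tool, called as name([rows], argument=value, ...), one row to a line, values as JSON. arm_command: Moves the arm, as the interface text tells. Its arguments: {"type":"object","properties":{"commands":{"type":"array","items":{"type":"array"}},"jaw":{"type":"number"},"squeeze":{"type":"number"}},"required":["commands"]}

```bash
mkdir -p pics; ls; python3 - <<'E'
from rig import *
import cv2
s=read_state();print(s)
for n in("side","top"):
    f=grab_frame(n);cv2.imwrite(f"pics/{n}0.png",f["image"]);print(n,{k:f[k] for k in f if k!="image"})
    for th in("tags_center","deck_center","pot_center","vase_center","pad_a","card_holder","ink_jar"):
        print(th,[(d["xy"],round(d["score"],2)) for d in spot_point(th,f)])
E
```

```text
pics
{'t': 0.0, 'qpos': array([-1.39449353,  0.59212099,  0.04831765,  1.60984705, -0.03330368,
        0.94265149, -0.0336751 ]), 'joint_vel': array([ 0.00050267, -0.00188985,  0.0011681 ,  0.00055285, -0.0012514 ,
       -0.00067416,  0.00144503]), 'effort': array([ 1.18539898e-03, -5.48678792e+01,  1.54680602e+00, -1.98124766e+01,
        9.36218334e-03,  8.68558825e-03,  3.00126345e-06]), 'ee_pos': array([0.1930265 , 0.69797618, 0.23013077]), 'ee_rot': array([-0.42236167, -3.11290209,  0.00347989]), 'ft_force': array([-0.0804684 ,  0.0825718 ,  0.19592237]), 'torque': array([-0.0085838 , -0.01770862,  0.00396087]), 'finger_force': 0.0, 'opening': 0.08516994951913077}
side {'fx': 450.97532534703276, 'fy': 450.97532534703276, 'cx': 280.87454786096805, 'cy': 206.52808472606657, 'k1': -0.039910281383845586, 'R': array([[-0.9686033 , -0.24757144,  0.02271623],
       [-0.17544186,  0.61593186, -0.76801569],
       [ 0.1761471 , -0.74788791, -0.64002803]]), 't': array([0.5832248 , 0.10865048, 1.05322621]), 'shot': 1}
tags_center [([330.4, 311.8], 0.83)]
deck_center [([360.3, 172.1], 0.
[... 330 characters left out ...]
: 484.5765586411665, 'fy': 484.5765586411665, 'cx': 283.81088990633, 'cy': 216.520097756841, 'k1': -0.13048419231170036, 'R': array([[ 0.02382661, -0.9994092 ,  0.02476968],
       [-0.98000328, -0.02824563, -0.19696637],
       [ 0.19754964, -0.01958132, -0.9800973 ]]), 't': array([0.07887137, 0.57852137, 1.21634458]), 'shot': 2}
tags_center [([207.1, 272.7], 0.87)]
deck_center [([384.9, 281.6], 0.74)]
pot_center [([322.5, 281.1], 0.72)]
vase_center [([264.5, 275.2], 0.7), ([256.8, 223.8], 0.25)]
pad_a [([342.7, 219.7], 0.97), ([218.0, 226.2], 0.9), ([255.5, 223.9], 0.88), ([298.7, 222.2], 0.87)]
card_holder [([174.0, 225.1], 0.94), ([171.2, 161.4], 0.94), ([160.2, 259.7], 0.69)]
ink_jar []
```

```bash
cat > h.py <<'E'
from rig import *
import numpy as np, cv2
from scipy.spatial.transform import Rotation as Ro
def ray(f,uv):
    d=np.array([(uv[0]-f["cx"])/f["fx"],(uv[1]-f["cy"])/f["fy"]]);u=d.copy()
    for _ in range(20):u=d/(1+f["k1"]*(u@u))
    return np.array([u[0],u[1],1.])
def wristcam(f,s):
    M=f["mount"];Rt=Ro.from_rotvec(s["ee_rot"]).as_matrix()
    Rc=Rt@M[:3,:3];c=Rt@M[:3,3]+s["ee_pos"];f["R"]=Rc.T;f["t"]=-Rc.T@c
def w(f,uv,z):
    c=-f["R"].T@f["t"];d=f["R"].T@ray(f,uv);return c+d*(z-c[2])/d[2]
def px(f,X):
    p=f["R"]@np.asarray(X)+f["t"];u=p[:2]/p[2];u=u*(1+f["k1"]*(u@u));return u*f["fx"]+[f["cx"],f["cy"]]
Z=dict(tags_center=.007,deck_center=.015,pot_center=.029,vase_center=.08,pad_a=0.,card_holder=0.,ink_jar=0.)
E
python3 - <<'E'
from h import *
for n in("top","side"):
    f=grab_frame(n)
    for th in Z: print(n,th,[(w(f,d["xy"],Z[th]).round(3)[:2].tolist(),round(d["score"],2)) for d in spot_point(th,f)])
    cv2.imwrite(f"pics/{n}1.png",cv2.resize(f["image"],(800,600),interpolation=cv2.INTER_CUBIC))
E
```

```text
top tags_center [([0.429, 0.289], 0.56)]
top deck_center [([0.411, -0.185], 0.79)]
top pot_center [([0.418, -0.02], 0.94)]
top vase_center [([0.424, 0.144], 0.58)]
top pad_a [([0.572, -0.073], 0.94), ([0.566, 0.17], 0.7), ([0.555, 0.275], 0.66), ([0.576, 0.052], 0.62)]
top card_holder [([0.734, 0.41], 0.79), ([0.461, 0.426], 0.77)]
top ink_jar [([0.578, -0.163], 0.76)]
side tags_center [([0.424, 0.295], 0.94)]
side deck_center [([0.421, -0.187], 0.85)]
side pot_center [([0.424, -0.006], 0.55)]
side vase_center [([0.421, 0.142], 0.76)]
side pad_a [([0.574, -0.066], 0.91), ([0.569, 0.039], 0.8), ([0.567, 0.169], 0.74), ([0.562, 0.281], 0.6)]
side card_holder [([0.463, 0.424], 0.81), ([0.741, 0.415], 0.74), ([0.566, 0.167], 0.71), ([0.553, 0.38], 0.6), ([0.557, 0.288], 0.27)]
side ink_jar [([0.567, -0.17], 0.8)]
```

View pics/top1.png

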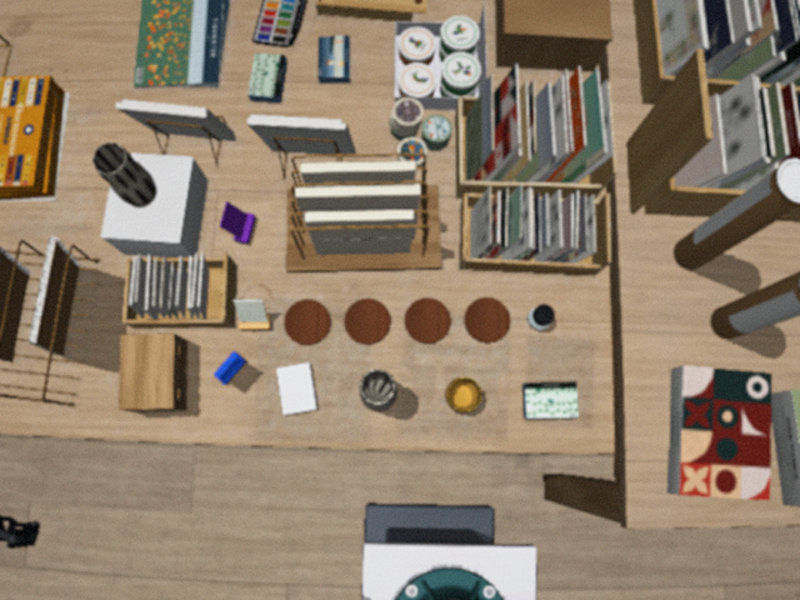

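View pics/side1.png

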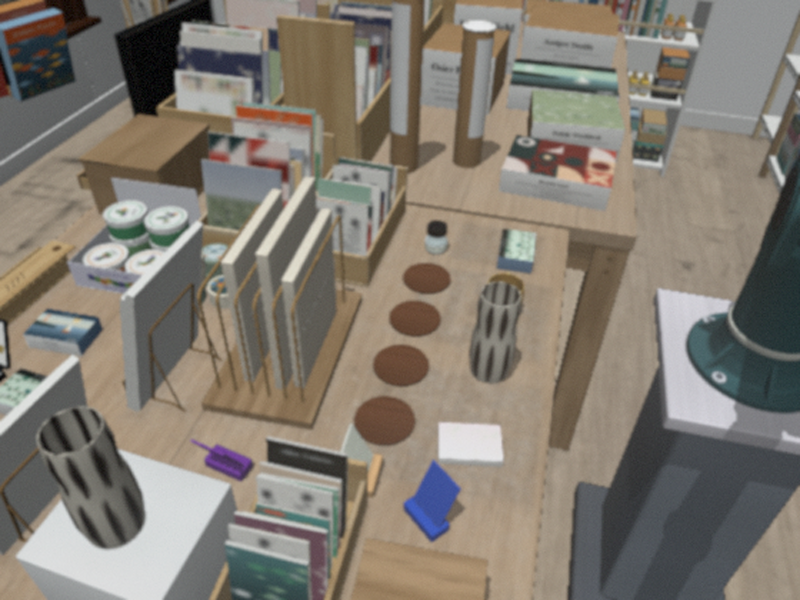

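Top view (800-px scale): tags (297,389), vase (378,390), pot (464,396) and deck (551,400) lie along the near edge. The pads are at (307..487,321), the wooden holder at (252,312) on the left, and the ink jar at (541,318) on the right.

Possible confusions:
- **Vase:** the far one on the white block at (125,175).
- **Deck:** the far one at (267,77).
- **Holder:** the blue one at (230,368) and the purple one at (238,222).

I choose the near-edge things and the wooden holder. The order from +y to -y is vase, pot, deck, tags. Next I fit silhouettes to measure precisely.

```bash
cat >> h.py <<'E'
from scipy.optimize import minimize
def cyl(r,z0,z1):
    a=np.linspace(0,2*np.pi,40);return np.array([[r*np.cos(t),r*np.sin(t),z] for z in(z0,z1) for t in a])
def box(a,b,h):return np.array([[i*a/2,j*b/2,z] for i in(-1,1) for j in(-1,1) for z in(0,h)])
def pot():return np.vstack([cyl(.023,0,.001),cyl(.0335,.03,.058)])
M=dict(tags_center=box(.088,.062,.014),deck_center=box(.066,.098,.03),pot_center=pot(),vase_center=cyl(.0345,0,.16),pad_a=cyl(.045,0,.005),ink_jar=cyl(.022,0,.055))
def sil(f,pts,p):
    c,s=np.cos(p[2]),np.sin(p[2]);z0=p[3] if len(p)>3 else 0
    u=np.array([px(f,[p[0]+c*a-s*b,p[1]+s*a+c*b,z+z0]) for a,b,z in pts])
    m=np.zeros((1680,2240),np.uint8);h=cv2.convexHull(((u+.5)*4*16).astype(np.int32))
    cv2.fillPoly(m,[h],255,shift=4)
    return cv2.resize(m,(560,420),interpolation=cv2.INTER_AREA)/255.
def fit(frs,regs,pts,p0,yaw,z0=0):
    def cost(q):
        p=[q[0]/100,q[1]/100,q[2]/10 if yaw else 0,z0];v=0
        for f,r in zip(frs,regs):
            m=sil(f,pts,p);v+=1-np.minimum(m,r).sum()/np.maximum(m,r).sum()
        return v/len(frs)
    n=3 if yaw else 2
    q0=np.array([p0[0]*100,p0[1]*100,p0[2]*10])[:n]
    S=np.vstack([q0]+[q0+np.eye(n)[i]*[1,1,2][i] for i in range(n)])
    o=minimize(cost,q0,method="Nelder-Mead",options=dict(initial_simplex=S,xatol=.01,fatol=1e-4))
    q=o.x;return np.array([q[0]/100,q[1]/100,(q[2]/10 if yaw else 0)]),o.fun
def near(f,th,xy,name=None):
    best=None
    for d in trace(th,f):
        u=px(f,[xy[0],xy[1],Z[th]]);c=np.array(d["rect"][:2])
        e=np.hypot(*(c-u))
        if e<15 and (best is None or e<best[0]):best=(e,d["region"].astype(float))
    return None if best is None else best[1]
E
cat > m.py <<'E'
from h import *
T=[("tags_center",.427,.292,0.1),("deck_center",.416,-.186,0),("pot_center",.42,-.015,0),("vase_center",.423,.143,0),
("pad_a",.573,-.07,0),("pad_a",.572,.045,0),("pad_a",.567,.165,0),("pad_a",.56,.28,0),("ink_jar",.572,-.166,0)]
ft,fs=grab_frame("top"),grab_frame("side")
for th,x,y,a in T:
    R=[near(f,th,(x,y)) for f in(ft,fs)];out=[]
    for sel in([0],[1],[0,1]):
        if all(R[i] is not None for i in sel):
            p,e=fit([[ft,fs][i] for i in sel],[R[i] for i in sel],M[th],(x,y,a),"tags" in th or "deck" in th);out.append((sel,(p*[1e3,1e3,57.3]).round(1).tolist(),round(e,2)))
    print(th,out)
c=ft["image"][180:300,130:410];cv2.imwrite("pics/crop.png",cv2.resize(c,(800,343),interpolation=cv2.INTER_CUBIC))
E
python3 m.py
```

```text
tags_center [([0], [429.7, 293.7, 11.1], np.float64(0.05)), ([1], [428.7, 294.6, 11.9], np.float64(0.04)), ([0, 1], [429.4, 293.7, 11.0], np.float64(0.05))]
deck_center [([0], [419.6, -180.5, 2.6], np.float64(0.07)), ([1], [419.7, -182.4, 2.2], np.float64(0.05)), ([0, 1], [419.9, -181.6, 3.0], np.float64(0.06))]
pot_center [([0], [423.8, -12.9, 0.0], np.float64(0.08)), ([1], [421.2, -54.6, 0.0], np.float64(0.8)), ([0, 1], [423.9, -13.4, 0.0], np.float64(0.45))]
vase_center [([0], [421.1, 139.8, 0.0], np.float64(0.15)), ([1], [425.4, 131.1, 0.0], np.float64(0.15)), ([0, 1], [424.7, 141.4, 0.0], np.float64(0.16))]
pad_a [([0], [573.2, -63.9, 0.0], np.float64(0.06)), ([1], [571.5, -65.1, 0.0], np.float64(0.04)), ([0, 1], [572.6, -64.5, 0.0], np.float64(0.06))]
pad_a [([0], [567.8, 52.5, 0.0], np.float64(0.04)), ([1], [565.9, 50.3, 0.0], np.float64(0.1)), ([0, 1], [568.1, 51.9, 0.0], np.float64(0.07))]
pad_a [([0], [563.7, 167.7, 0.0], np.float64(0.06)), ([1], [561.5, 165.0, 0.0], np.float64(0.07)), ([0, 1], [561.8, 166.9, 0.0], np.float64(0.07))]
pad_a [([0], [558.7, 281.4, 0.0], np.float64(0.06)), ([1], [557.9, 280.5, 0.0], np.float64(0.08)), ([0, 1], [558.3, 281.4, 0.0], np.float64(0.07))]
ink_jar [([0], [575.2, -162.5, 0.0], np.float64(0.11)), ([1], [576.2, -166.5, 0.0], np.float64(0.09)), ([0, 1], [575.9, -163.2, 0.0], np.float64(0.1))]
```

View pics/crop.png

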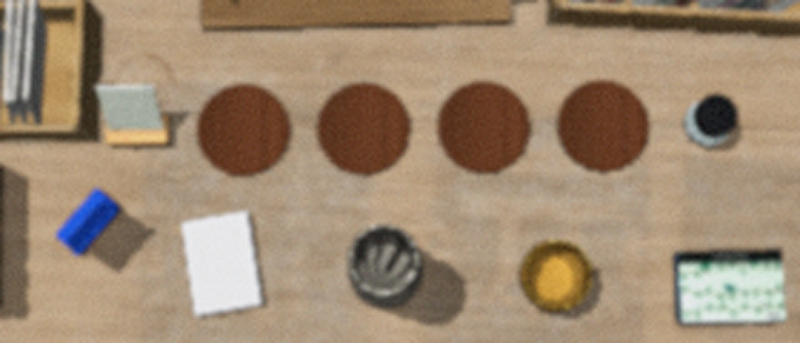

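The crop confirms the choice: white tags, near vase, gold pot and green deck below the row of four pads, with the wooden holder at left and the ink jar at right. The pads fit a straight row: (572.5,-64), (568,51), (563,166), (558,281) mm. I start with the vase.

arm_command([
  [[0.0154,-0.0371,0.0047],[0,0,-3.73]],
  [[0.0154,-0.0371,0.0047],[0,0,-3.73]],
  [[0.0154,-0.0371,0.0047],[0,0,-3.73]],
  [[0.0154,-0.0371,0.0047],[0,0,-3.73]],
  [[0.0154,-0.0371,0.0047],[0,0,-3.73]],
  [[0.0154,-0.0371,0.0047],[0,0,-3.73]],
  [[0.0154,-0.0371,0.0047],[0,0,-3.73]],
  [[0.0154,-0.0371,0.0047],[0,0,-3.73]],
], jaw=1, squeeze=40)

```text
t: 3.27
ee_pos: [0.3169, 0.4002, 0.2694]
ee_rot: [1.214, 2.898, 0.001]
ft_force: [1.2, 0.5, 0.5]
opening: 0.0853
finger_force: 0.0
```

arm_command([
  [[0.0154,-0.0371,0.0047],[0,0,-3.73]],
  [[0.0154,-0.0371,0.0047],[0,0,-3.73]],
  [[0.0154,-0.0371,0.0047],[0,0,-3.73]],
  [[0.0154,-0.0371,0.0047],[0,0,-3.73]],
  [[0.0154,-0.0371,0.0047],[0,0,-3.73]],
  [[0.0154,-0.0371,0.0047],[0,0,-3.73]],
  [[0.0154,-0.0371,0.0047],[0,0,-3.73]],
  [[0,0,0],[0,0,0]],
])

```text
t: 3.93
ee_pos: [0.4274, 0.1344, 0.3034]
ee_rot: [1.849, 2.534, 0.002]
ft_force: [-0.2, 0.3, 0.4]
opening: 0.0852
finger_force: 0.0
```

```bash
python3 - <<'E'
from h import *
s=read_state();f=grab_frame("wrist");wristcam(f,s)
R=Ro.from_rotvec(s["ee_rot"]).as_matrix()
print(s["t"],s["ee_pos"].round(4),R.round(3).tolist(),s["qpos"].round(2),f["mount"].round(3).tolist())
for d in spot_point("vase_center",f):print(d["score"],w(f,d["xy"],.08).round(4))
for d in trace("vase_center",f):print(d["score"],d["rect"])
cv2.imwrite("pics/w1.png",f["image"])
print(px(f,[.424,.141,.16]),px(f,[.424,.141,0]))
E
```

```text
3.9333 [0.4274 0.1344 0.3034] [[-0.305, 0.952, 0.004], [0.952, 0.305, -0.001], [-0.003, 0.004, -1.0]] [-0.83  0.15  0.48  2.14 -0.09  0.86  0.01] [[-0.0, -0.957, -0.29, 0.074], [1.0, -0.0, -0.0, -0.0], [0.0, -0.29, 0.957, -0.142], [0.0, 0.0, 0.0, 1.0]]
0.77 [0.4222 0.1394 0.08  ]
0.83 [276.9, 178.4, 63.6, 88.1]
[277.40889015 186.57095148] [277.62833612 159.73265674]
```

View pics/w1.png

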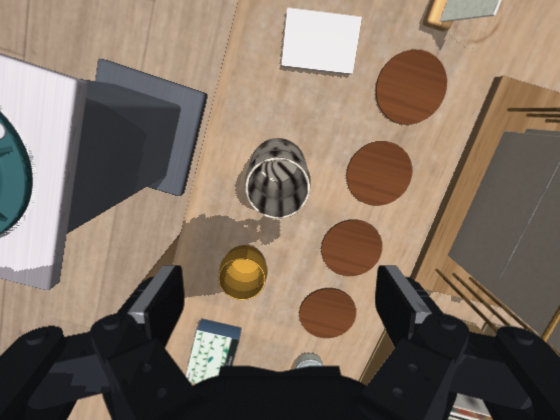

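The wrist view shows the vase rim at about (279,186) as predicted, the pot at (243,272), the tags at (321,40), the deck at (212,352) and all four pads. I refine with this view.

```bash
cat > mw.py <<'E'
from h import *
import sys
s=read_state();f=grab_frame("wrist");wristcam(f,s);print(s["ee_pos"].round(4))
for th,x,y,a in [("tags_center",.429,.294,.19),("pot_center",.424,-.013,0),("vase_center",.424,.141,0),
("pad_a",.573,-.064,0),("pad_a",.568,.051,0),("pad_a",.563,.166,0),("pad_a",.558,.281,0)]:
    r=near(f,th,(x,y))
    if r is None: print(th,"none");continue
    p,e=fit([f],[r],M[th],(x,y,a),"tags" in th);print(th,(p*[1e3,1e3,57.3]).round(1),round(e,3))
E
python3 mw.py
```

```text
[0.4243 0.1424 0.302 ]
tags_center [429.1 293.   11.5] 0.028
pot_center [423.8 -13.3   0. ] 0.077
vase_center [421.4 144.9   0. ] 0.197
pad_a [570.9 -64.1   0. ] 0.043
pad_a [566.4  50.5   0. ] 0.038
pad_a [561.4 165.6   0. ] 0.035
pad_a [556.7 280.    0. ] 0.022
```

```bash
python3 - <<'E'
from h import *
s=read_state();f=grab_frame("wrist");wristcam(f,s);print(s["ee_pos"].round(4),f["fx"])
b=lambda m:(lambda y,x:(x.min(),x.max(),y.min(),y.max(),len(x)))(*np.nonzero(m>.5))
r=near(f,"vase_center",(.424,.141));print(b(r))
for p in((.424,.141,0),(.421,.145,0),(.422,.140,0)):
    print(p,b(sil(f,M["vase_center"],p)),b(sil(f,cyl(.0345,.159,.16),p)))
i=f["image"].copy()
for p,c in(((.424,.141,0),(0,0,255)),((.422,.14,0),(0,255,0))):
  for z in (.16,0):
    u=np.array([px(f,[p[0]+a,p[1]+bb,z]) for a,bb,_ in cyl(.0345,0,0)[:40]])
    cv2.polylines(i,[(u*16).astype(int)],True,c,1,shift=4)
cv2.imwrite("pics/w2.png",cv2.resize(i[110:250,180:370],(760,560),interpolation=cv2.INTER_CUBIC))
E
```

```text
[0.4239 0.143  0.3016] 327.23957016723585
(np.int64(246), np.int64(312), np.int64(146), np.int64(229), 4447)
(0.424, 0.141, 0) (np.int64(241), np.int64(317), np.int64(142), np.int64(233), 5333) (np.int64(241), np.int64(317), np.int64(159), np.int64(233), 4520)
(0.421, 0.145, 0) (np.int64(239), np.int64(316), np.int64(138), np.int64(228), 5283) (np.int64(239), np.int64(316), np.int64(154), np.int64(228), 4579)
(0.422, 0.14, 0) (np.int64(238), np.int64(315), np.int64(142), np.int64(234), 5337) (np.int64(238), np.int64(315), np.int64(160), np.int64(234), 4516)
```

View pics/w2.png

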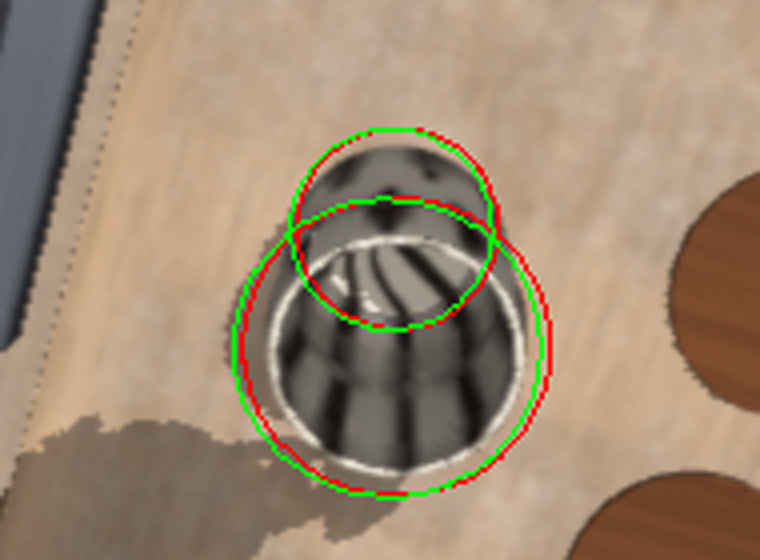

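The rim (white) is narrower than the nominal cylinder, and its centre puts the axis at about (424.5,140) mm. I descend, grip and lift.

arm_command([
  [[0.0005,-0.003,-0.03],[0,0,0]],
  [[0,0,-0.03],[0,0,0]],
  [[0,0,-0.035],[0,0,0]],
  [[0,0,-0.035],[0,0,0]],
  [[0,0,-0.035],[0,0,0]],
  [[0,0,-0.03],[0,0,0]],
  [[0,0,0],[0,0,0]],
  [[0,0,0],[0,0,0]],
])

```text
t: 5.25
ee_pos: [0.424, 0.1388, 0.106]
ee_rot: [-1.833, -2.549, 0.005]
ft_force: [-0.2, 0.9, 0.0]
opening: 0.0853
finger_force: 0.0
```

arm_command([
  [[0,0,0],[0,0,0]],
  [[0,0,0],[0,0,0]],
  [[0,0,0],[0,0,0]],
  [[0,0,0],[0,0,0]],
  [[0,0,0],[0,0,0]],
  [[0,0,0],[0,0,0]],
], jaw=0, squeeze=50)

```text
t: 5.75
ee_pos: [0.4257, 0.1398, 0.1091]
ee_rot: [1.833, 2.55, 0.006]
ft_force: [-1.0, -0.9, 5.2]
opening: 0.0611
finger_force: 52.7
```

arm_command([
  [[0,0,0.015],[0,0,0]],
  [[0,0,0.02],[0,0,0]],
  [[0,0,0.02],[0,0,0]],
  [[0,0,0.01],[0,0,0]],
  [[0,0,0],[0,0,0]],
  [[0.011,0.0116,0],[0,0,0]],
  [[0.0165,0.0176,0],[0,0,0]],
  [[0.0165,0.0176,0],[0,0,0]],
  [[0.0165,0.0176,0],[0,0,0]],
  [[0.0165,0.0176,0],[0,0,0]],
])

```text
t: 6.58
ee_pos: [0.5016, 0.2221, 0.1718]
ee_rot: [-1.833, -2.551, 0.0]
ft_force: [-0.1, -0.1, -4.1]
opening: 0.0612
finger_force: 57.5
```

arm_command([
  [[0.0165,0.0176,0],[0,0,0]],
  [[0.0165,0.0176,0],[0,0,0]],
  [[0.0165,0.0176,0],[0,0,0]],
  [[0.006,0.006,0],[0,0,0]],
  [[0,0,0],[0,0,0]],
  [[0,0,0],[0,0,0]],
  [[0,0,0],[0,0,0]],
])

```text
t: 7.17
ee_pos: [0.5553, 0.2781, 0.1712]
ee_rot: [-1.834, -2.549, 0.005]
ft_force: [-0.2, -1.2, -4.7]
opening: 0.061
finger_force: 57.5
```

```bash
python3 - <<'E'
from h import *
s=read_state();print(s["t"],s["ee_pos"].round(4),s["ee_rot"].round(3),s["ft_force"].round(1),s["opening"],s["finger_force"])
f=grab_frame("top");g=grab_frame("side");i=np.hstack([f["image"][120:320,120:320],g["image"][190:390,200:400]])
cv2.imwrite("pics/v.png",cv2.resize(i,(800,400),interpolation=cv2.INTER_CUBIC))
E
```

```text
7.1667 [0.5553 0.2781 0.1712] [-1.834 -2.549  0.005] [-0.2 -1.2 -4.7] 0.060990531412896766 57.547221003624145
```

View pics/v.png

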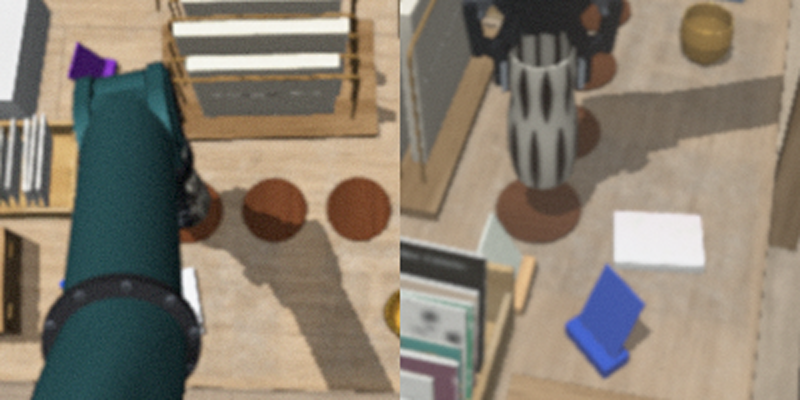

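The vase hangs upright over the end pad (side crop, about (540,170)). I lower it.

arm_command([
  [[0.002,0.0025,-0.015],[0,0,0]],
  [[0,0,-0.02],[0,0,0]],
  [[0,0,-0.012],[0,0,0]],
  [[0,0,-0.005],[0,0,0]],
  [[0,0,0],[0,0,0]],
  [[0,0,-0.002],[0,0,0]],
  [[0,0,0],[0,0,0]],
  [[0,0,0],[0,0,0]],
])

```text
t: 7.93
ee_pos: [0.5599, 0.2827, 0.1185]
ee_rot: [1.833, 2.55, 0.002]
ft_force: [-0.1, 0.7, -4.8]
opening: 0.061
finger_force: 57.5
```

arm_command([
  [[-0.0022,-0.0018,-0.0015],[0,0,0]],
  [[0,0,-0.001],[0,0,0]],
  [[0,0,-0.001],[0,0,0]],
  [[0,0,0],[0,0,0]],
  [[0,0,0],[0,0,0]],
  [[0,0,0],[0,0,0]],
])

```text
t: 8.43
ee_pos: [0.5569, 0.2808, 0.1145]
ee_rot: [-1.833, -2.551, 0.0]
ft_force: [-0.1, 0.6, -2.4]
opening: 0.061
finger_force: 57.7
```

arm_command([
  [[0.0005,0,-0.001],[0,0,0]],
  [[0,0,0],[0,0,0]],
  [[0,0,0],[0,0,0]],
])

```text
t: 8.68
ee_pos: [0.5571, 0.2808, 0.1144]
ee_rot: [-1.833, -2.55, 0.001]
ft_force: [-3.1, -0.1, 5.8]
opening: 0.0611
finger_force: 58.6
```

arm_command([
  [[0,0,0],[0,0,0]],
  [[0,0,0],[0,0,0]],
  [[0,0,0],[0,0,0]],
  [[0,0,0],[0,0,0]],
  [[0,0,0],[0,0,0]],
  [[0,0,0],[0,0,0]],
], jaw=1)

```text
t: 9.18
ee_pos: [0.5578, 0.2808, 0.1133]
ee_rot: [1.833, 2.551, 0.0]
ft_force: [0.2, -0.7, 0.4]
opening: 0.0855
finger_force: 0.0
```

arm_command([
  [[0,0,0.01],[0,0,0]],
  [[0,0,0.025],[0,0,0]],
  [[0,0,0.04],[0,0,0]],
  [[0,0,0.04],[0,0,0]],
  [[0,0,0.03],[0,0,0]],
])

```text
t: 9.6
ee_pos: [0.5586, 0.2808, 0.2621]
ee_rot: [1.833, 2.549, 0.005]
ft_force: [0.7, 0.5, -0.2]
opening: 0.0852
finger_force: 0.0
```

arm_command([
  [[-0.0108,0.001,0],[0,0,6.97]],
  [[-0.0108,0.001,0],[0,0,6.97]],
  [[-0.0108,0.001,0],[0,0,6.97]],
  [[-0.0108,0.001,0],[0,0,6.97]],
  [[-0.0108,0.001,0],[0,0,6.97]],
  [[-0.0108,0.001,0],[0,0,6.97]],
  [[-0.0108,0.001,0],[0,0,6.97]],
  [[-0.0108,0.001,0],[0,0,6.97]],
  [[-0.0108,0.001,0],[0,0,6.97]],
  [[-0.0108,0.001,0],[0,0,6.97]],
])

```text
t: 10.43
ee_pos: [0.4492, 0.2905, 0.2591]
ee_rot: [0.038, 3.14, 0.0]
ft_force: [0.7, -0.7, -0.1]
opening: 0.0858
finger_force: 0.0
```

arm_command([
  [[-0.0108,0.001,0],[0,0,6.97]],
  [[-0.0108,0.001,0],[0,0,6.97]],
  [[0,0,-0.035],[0,0,0]],
  [[0,0,-0.035],[0,0,0]],
  [[0,0,-0.035],[0,0,0]],
  [[0,0,-0.035],[0,0,0]],
  [[0,0,-0.02],[0,0,0]],
  [[0,0,0],[0,0,0]],
  [[0,0,0],[0,0,0]],
])

```text
t: 11.18
ee_pos: [0.4278, 0.2924, 0.0981]
ee_rot: [0.334, -3.123, 0.002]
ft_force: [0.5, 0.9, 0.4]
opening: 0.0853
finger_force: 0.0
```

```bash
python3 - <<'E'
from h import *
s=read_state();f=grab_frame("wrist");wristcam(f,s)
R=Ro.from_rotvec(s["ee_rot"]).as_matrix()
print(s["t"],s["ee_pos"].round(4),np.degrees(np.arctan2(R[1,1],R[0,1])),s["qpos"].round(2))
r=near(f,"tags_center",(.429,.293));
if r is not None:print(fit([f],[r],M["tags_center"],(.429,.293,.2),True))
g=grab_frame("side")
for k,z in(("vase_center",.085),):
    for d in spot_point(k,g):print(d["score"],w(g,d["xy"],z).round(4))
cv2.imwrite("pics/t1.png",np.hstack([f["image"][:,60:460],g["image"][:,100:500]]))
E
```

```text
11.1833 [0.4278 0.2924 0.0981] 102.21634074558439 [-0.72  0.54  0.04  2.17 -0.05  0.43  1.15]
(array([0.42910011, 0.29326801, 0.2047047 ]), np.float64(0.017032880100608994))
0.73 [0.5559 0.283  0.085 ]
```

View pics/t1.png

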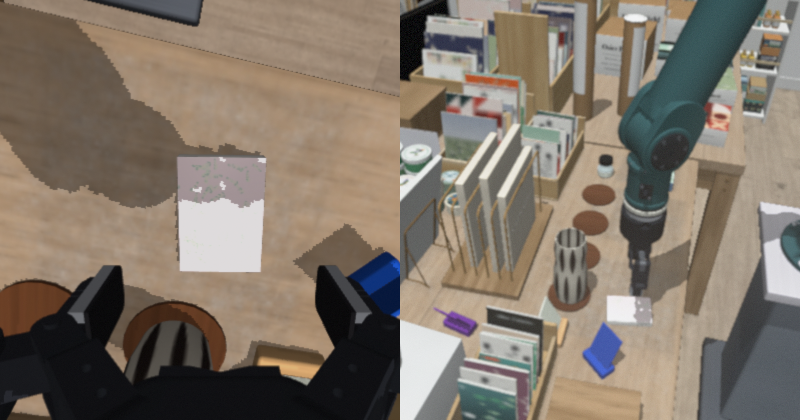

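The vase stands on the end pad (side, about (570,270)) and the gripper is lined up with the tags. I descend in two stages and grip.

arm_command([
  [[0.001,0.001,-0.03],[0,0,0]],
  [[0,0,-0.03],[0,0,0]],
  [[0,0,-0.025],[0,0,0]],
  [[0,0,-0.01],[0,0,0]],
  [[0,0,-0.0035],[0,0,0]],
  [[0,0,0],[0,0,0]],
  [[0,0,0],[0,0,0]],
])

```text
t: 11.97
ee_pos: [0.4298, 0.2943, 0.001]
ee_rot: [-0.334, 3.122, 0.002]
ft_force: [0.1, -0.0, -0.2]
opening: 0.0856
finger_force: 0.0
```

arm_command([
  [[0,0,0],[0,0,0]],
  [[0,0,0],[0,0,0]],
  [[0,0,0],[0,0,0]],
  [[0,0,0],[0,0,0]],
  [[0,0,0],[0,0,0]],
  [[0,0,0],[0,0,0]],
], jaw=0, squeeze=35)

```text
t: 12.47
ee_pos: [0.4297, 0.2943, 0.0013]
ee_rot: [-0.334, 3.122, 0.002]
ft_force: [-0.4, -0.9, 6.7]
opening: 0.0612
finger_force: 36.9
```

arm_command([
  [[0,0,0.02],[0,0,0]],
  [[0,0,0.04],[0,0,0]],
  [[0,0,0.04],[0,0,0]],
  [[0,0,0.01],[0,0,0]],
  [[0.0129,-0.0325,0],[0,0,-0.8]],
  [[0.0129,-0.0325,0],[0,0,-0.8]],
  [[0.0129,-0.0325,0],[0,0,-0.8]],
  [[0.0129,-0.0325,0],[0,0,-0.8]],
  [[0.0129,-0.0325,0],[0,0,-0.8]],
  [[0.0129,-0.0325,0],[0,0,-0.8]],
])

```text
t: 13.3
ee_pos: [0.5066, 0.0972, 0.1102]
ee_rot: [-0.203, 3.134, 0.0]
ft_force: [0.1, 0.7, -0.7]
opening: 0.0611
finger_force: 39.3
```

arm_command([
  [[0.0129,-0.0325,0],[0,0,-0.8]],
  [[0.0129,-0.0325,0],[0,0,-0.8]],
  [[0.0129,-0.0325,0],[0,0,-0.8]],
  [[0.0129,-0.0325,0],[0,0,-0.8]],
  [[0.0129,-0.0325,0],[0,0,-0.8]],
  [[0,0,0],[0,0,0]],
  [[0,0,0],[0,0,0]],
  [[0,0,0],[0,0,0]],
])

```text
t: 13.97
ee_pos: [0.5703, -0.0635, 0.1098]
ee_rot: [0.094, -3.14, -0.001]
ft_force: [0.8, 0.5, -1.1]
opening: 0.0611
finger_force: 39.3
```

```bash
python3 - <<'E'
from h import *
s=read_state();f=grab_frame("wrist");wristcam(f,s)
R=Ro.from_rotvec(s["ee_rot"]).as_matrix()
print(s["t"],s["ee_pos"].round(4),np.degrees(np.arctan2(R[1,1],R[0,1])),s["opening"],s["finger_force"])
x,y=s["ee_pos"][:2];r=near(f,"tags_center",(x,y))
z0=s["ee_pos"][2]-.0013
for d in trace("tags_center",f):print(d["score"],d["rect"],fit([f],[d["region"].astype(float)],M["tags_center"],(x,y,.05),True,z0))
cv2.imwrite("pics/t2.png",f["image"])
E
```

```text
13.9667 [ 0.5703 -0.0635  0.1098] 93.4147802820008 0.06110924658441983 39.347312450408936
0.88 [281.2, 269.6, 150.4, 187.7] (array([ 0.56935343, -0.06353462,  0.0559911 ]), np.float64(0.02328198856336472))
0.24 [378.3, 25.4, 120.4, 45.7] (array([ 0.57030965, -0.06345726,  0.05      ]), np.float64(1.0))
```

View pics/t2.png

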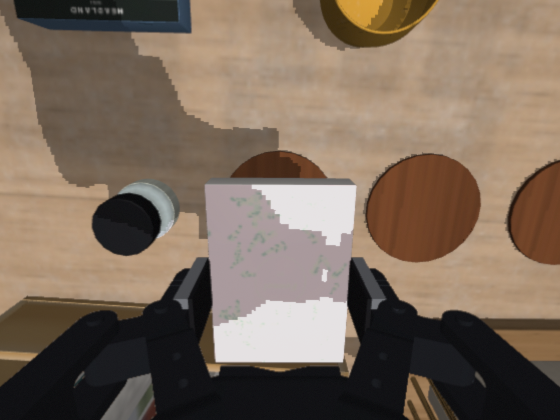

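The tags are held level over the pad, with the ink jar clear at (135,215). I lower them.

arm_command([
  [[0.002,-0.0005,-0.03],[0,0,0]],
  [[0,0,-0.035],[0,0,0]],
  [[0,0,-0.025],[0,0,0]],
  [[0,0,-0.009],[0,0,0]],
  [[0,0,0],[0,0,0]],
  [[0,0,0],[0,0,0]],
  [[0,0,-0.002],[0,0,0]],
  [[0,0,0],[0,0,0]],
  [[0,0,0],[0,0,0]],
])

```text
t: 14.87
ee_pos: [0.5738, -0.0642, 0.0101]
ee_rot: [-0.094, 3.138, -0.0]
ft_force: [-0.1, -0.2, 0.3]
opening: 0.0612
finger_force: 39.3
```

arm_command([
  [[-0.001,0,-0.002],[0,0,0]],
  [[0,0,-0.0015],[0,0,0]],
  [[0,0,0],[0,0,0]],
  [[0,0,0],[0,0,0]],
])

```text
t: 15.2
ee_pos: [0.5721, -0.0643, 0.0063]
ee_rot: [-0.094, 3.139, -0.0]
ft_force: [-1.0, -0.4, 6.2]
opening: 0.0612
finger_force: 40.1
```

arm_command([
  [[0,0,0],[0,0,0]],
  [[0,0,0],[0,0,0]],
  [[0,0,0],[0,0,0]],
  [[0,0,0],[0,0,0]],
  [[0,0,0.02],[0,0,0]],
  [[0,0,0.035],[0,0,0]],
  [[0,0,0.035],[0,0,0]],
  [[0,0,0.035],[0,0,0]],
  [[0,0,0.035],[0,0,0]],
  [[0,0,0.035],[0,0,0]],
], jaw=1)

```text
t: 16.03
ee_pos: [0.5713, -0.0642, 0.2018]
ee_rot: [0.094, -3.14, -0.0]
ft_force: [-0.2, 0.3, -1.1]
opening: 0.0856
finger_force: 0.0
```

arm_command([
  [[-0.0117,-0.009,0],[0,0,-6.98]],
  [[-0.0117,-0.009,0],[0,0,-6.98]],
  [[-0.0117,-0.009,0],[0,0,-6.98]],
  [[-0.0117,-0.009,0],[0,0,-6.98]],
  [[-0.0117,-0.009,0],[0,0,-6.98]],
  [[-0.0117,-0.009,0],[0,0,-6.98]],
  [[-0.0117,-0.009,0],[0,0,-6.98]],
  [[-0.0117,-0.009,0],[0,0,-6.98]],
  [[-0.0117,-0.009,0],[0,0,-6.98]],
  [[-0.0117,-0.009,0],[0,0,-6.98]],
])

```text
t: 16.87
ee_pos: [0.4539, -0.1545, 0.2002]
ee_rot: [-1.727, -2.624, 0.0]
ft_force: [0.1, 0.9, 0.2]
opening: 0.0856
finger_force: 0.0
```

arm_command([
  [[-0.0117,-0.009,0],[0,0,-6.98]],
  [[-0.0117,-0.009,0],[0,0,-6.98]],
  [[-0.0117,-0.009,0],[0,0,-6.98]],
  [[0,0,-0.03],[0,0,0]],
  [[0,0,-0.03],[0,0,0]],
  [[0,0,0],[0,0,0]],
  [[0,0,0],[0,0,0]],
  [[0,0,0],[0,0,0]],
])

```text
t: 17.53
ee_pos: [0.4201, -0.1815, 0.141]
ee_rot: [2.168, 2.273, 0.0]
ft_force: [-0.4, 0.3, -0.0]
opening: 0.0854
finger_force: 0.0
```

```bash
cat > q.py <<'E'
from h import *
import sys
th,x,y,a,z0,out=sys.argv[1],*map(float,sys.argv[2:6]),sys.argv[6]
s=read_state();f=grab_frame("wrist");wristcam(f,s)
R=Ro.from_rotvec(s["ee_rot"]).as_matrix()
print(s["t"],s["ee_pos"].round(4),np.degrees(np.arctan2(R[1,1],R[0,1])),s["opening"],s["finger_force"],s["qpos"].round(2))
for d in trace(th,f)[:3]:
    p,e=fit([f],[d["region"].astype(float)],M[th],(x,y,a),"deck" in th or "tags" in th,z0);print(round(d["score"],2),d["rect"],(p*[1e3,1e3,57.3]).round(1),round(e,3))
cv2.imwrite(f"pics/{out}.png",f["image"])
E
python3 q.py deck_center .42 -.1815 .05 0 d1
```

```text
17.5333 [ 0.4201 -0.1815  0.141 ] 2.6926030575633266 0.08535106218076864 0.0 [ 0.    0.44  0.4   2.28 -0.37  0.48  0.75]
0.88 [279.4, 201.1, 82.1, 122.8] [ 419.1 -181.5    1.5] 0.027
```

View pics/d1.png

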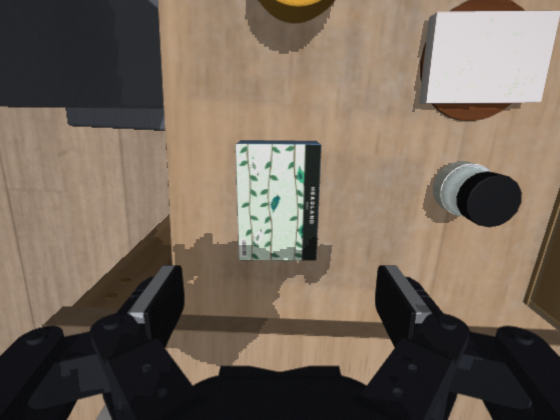

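The deck is at (279,201), aligned with the jaws, and the tags sit on their pad at upper right. I descend and grip.

arm_command([
  [[-0.001,0,-0.035],[0,0,-1.0]],
  [[0,0,-0.035],[0,0,0]],
  [[0,0,-0.035],[0,0,0]],
  [[0,0,-0.025],[0,0,0]],
  [[0,0,-0.007],[0,0,0]],
  [[0,0,0],[0,0,0]],
  [[0,0,0],[0,0,0]],
])

```text
t: 18.22
ee_pos: [0.4195, -0.1817, 0.0043]
ee_rot: [2.188, 2.253, 0.001]
ft_force: [-0.5, 0.4, 0.1]
opening: 0.0856
finger_force: 0.0
```

arm_command([
  [[0,0,0],[0,0,0]],
  [[0,0,0],[0,0,0]],
  [[0,0,0],[0,0,0]],
  [[0,0,0],[0,0,0]],
  [[0,0,0],[0,0,0]],
  [[0,0,0],[0,0,0]],
], jaw=0, squeeze=40)

```text
t: 18.72
ee_pos: [0.4198, -0.1816, 0.0051]
ee_rot: [2.185, 2.252, 0.002]
ft_force: [-0.5, -0.7, 5.8]
opening: 0.0656
finger_force: 43.5
```

arm_command([
  [[0,0,0.02],[0,0,0]],
  [[0,0,0.04],[0,0,0]],
  [[0,0,0.04],[0,0,0]],
  [[0.0163,0.0259,0],[0,0,0]],
  [[0.0163,0.0259,0],[0,0,0]],
  [[0.0163,0.0259,0],[0,0,0]],
  [[0.0163,0.0259,0],[0,0,0]],
  [[0.0163,0.0259,0],[0,0,0]],
  [[0.0163,0.0259,0],[0,0,0]],
  [[0.0163,0.0259,0],[0,0,0]],
])

```text
t: 19.55
ee_pos: [0.5334, 0.002, 0.1047]
ee_rot: [2.187, 2.254, 0.002]
ft_force: [-0.1, 0.3, -0.7]
opening: 0.0654
finger_force: 46.7
```

arm_command([
  [[0.0163,0.0259,0],[0,0,0]],
  [[0.0163,0.0259,0],[0,0,0]],
  [[0,0,0],[0,0,0]],
  [[0,0,0],[0,0,0]],
  [[0,0,0],[0,0,0]],
  [[0,0,0],[0,0,0]],
])

```text
t: 20.05
ee_pos: [0.5644, 0.0507, 0.1039]
ee_rot: [2.19, 2.252, -0.001]
ft_force: [-0.3, -0.6, -0.9]
opening: 0.0654
finger_force: 46.7
```

```bash
python3 q.py deck_center .567 .051 .03 .1 d2
```

```text
20.05 [0.5644 0.0507 0.1039] 1.6032628940191929 0.06537976881015196 46.68674290180206 [-0.49  0.62  0.45  2.07 -0.5   0.55  0.35]
0.88 [279.9, 272.0, 177.1, 209.6] [564.6  51.    2.1] 0.132
```

arm_command([
  [[0.0015,0,-0.03],[0,0,0]],
  [[0,0,-0.035],[0,0,0]],
  [[0,0,-0.02],[0,0,0]],
  [[0,0,-0.006],[0,0,0]],
  [[0,0,0],[0,0,0]],
  [[0,0,0],[0,0,0]],
  [[0,0,-0.0015],[0,0,0]],
  [[0,0,0],[0,0,0]],
  [[0,0,0],[0,0,0]],
])

```text
t: 20.9
ee_pos: [0.5674, 0.0518, 0.0114]
ee_rot: [2.188, 2.253, 0.001]
ft_force: [0.2, 0.1, -1.8]
opening: 0.0653
finger_force: 47.0
```

arm_command([
  [[0,0,-0.0012],[0,0,0]],
  [[0,0,0],[0,0,0]],
  [[0,0,0],[0,0,0]],
])

```text
t: 21.15
ee_pos: [0.5674, 0.052, 0.0101]
ee_rot: [2.188, 2.254, 0.001]
ft_force: [0.7, 0.0, 4.0]
opening: 0.0655
finger_force: 47.5
```

arm_command([
  [[0,0,0],[0,0,0]],
  [[0,0,0],[0,0,0]],
  [[0,0,0],[0,0,0]],
  [[0,0,0],[0,0,0]],
  [[0,0,0.02],[0,0,0]],
  [[0,0,0.035],[0,0,0]],
  [[0,0,0.035],[0,0,0]],
  [[0,0,0.04],[0,0,0]],
  [[-0.0286,-0.0129,0],[0,0,0]],
  [[-0.0286,-0.0129,0],[0,0,0]],
], jaw=1)

```text
t: 21.98
ee_pos: [0.513, 0.0267, 0.1421]
ee_rot: [2.182, 2.253, 0.009]
ft_force: [-0.7, -1.4, -0.5]
opening: 0.0854
finger_force: 0.0
```

arm_command([
  [[-0.0286,-0.0129,0],[0,0,0]],
  [[-0.0286,-0.0129,0],[0,0,0]],
  [[-0.0286,-0.0129,0],[0,0,0]],
  [[0,0,0],[0,0,0]],
  [[0,0,0],[0,0,0]],
  [[0,0,0],[0,0,0]],
])

```text
t: 22.48
ee_pos: [0.4249, -0.0125, 0.1398]
ee_rot: [2.188, 2.253, 0.002]
ft_force: [0.8, -1.0, 0.4]
opening: 0.0856
finger_force: 0.0
```

```bash
python3 q.py pot_center .424 -.0133 0 0 p1
```

```text
22.4833 [ 0.4249 -0.0125  0.1398] 1.687714734488193 0.08555280686148835 0.0 [-0.45  0.43  0.49  2.35 -0.47  0.45  0.46]
0.7 [442.1, 260.3, 105.8, 69.0] [424.  -13.3   0. ] 1.0
0.69 [278.1, 215.1, 89.9, 86.5] [423.4 -16.    0. ] 0.092
```

View pics/p1.png

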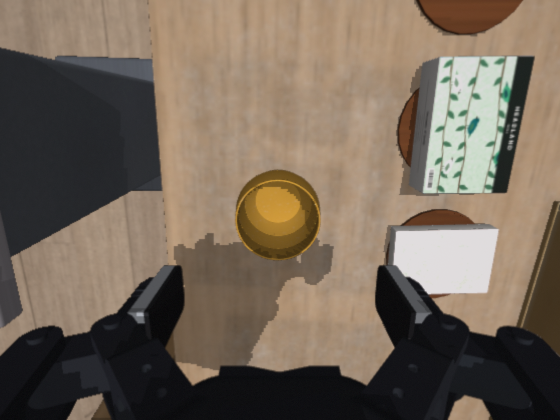

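The pot rim is centred at (278,218) between the fingers, and the deck and tags sit on their pads at right. I descend and grip.

arm_command([
  [[-0.001,-0.002,-0.03],[0,0,0]],
  [[0,0,-0.035],[0,0,0]],
  [[0,0,-0.035],[0,0,0]],
  [[0,0,-0.017],[0,0,0]],
  [[0,0,0],[0,0,0]],
  [[0,0,0],[0,0,0]],
])

```text
t: 23.08
ee_pos: [0.4235, -0.0144, 0.0218]
ee_rot: [-2.187, -2.253, 0.001]
ft_force: [1.1, -0.4, -0.3]
opening: 0.0855
finger_force: 0.0
```

arm_command([
  [[0,0,0],[0,0,0]],
  [[0,0,0],[0,0,0]],
  [[0,0,0],[0,0,0]],
  [[0,0,0],[0,0,0]],
  [[0,0,0],[0,0,0]],
  [[0,0,0],[0,0,0]],
], jaw=0, squeeze=35)

```text
t: 23.58
ee_pos: [0.4241, -0.0145, 0.0241]
ee_rot: [2.186, 2.253, 0.003]
ft_force: [-0.6, 0.0, 8.9]
opening: 0.0646
finger_force: 38.7
```

arm_command([
  [[0,0,0.02],[0,0,0]],
  [[0,0,0.04],[0,0,0]],
  [[0,0,0.04],[0,0,0]],
  [[0.0153,0.02,0],[0,0,-5.5]],
  [[0.0153,0.02,0],[0,0,-5.5]],
  [[0.0153,0.02,0],[0,0,-5.5]],
  [[0.0153,0.02,0],[0,0,-5.5]],
  [[0.0153,0.02,0],[0,0,-5.5]],
  [[0.0153,0.02,0],[0,0,-5.5]],
  [[0.0153,0.02,0],[0,0,-5.5]],
])

```text
t: 24.42
ee_pos: [0.5303, 0.1273, 0.1236]
ee_rot: [-2.811, -1.402, -0.002]
ft_force: [1.2, -0.6, -0.8]
opening: 0.0639
finger_force: 40.2
```

arm_command([
  [[0.0153,0.02,0],[0,0,-5.5]],
  [[0.0153,0.02,0],[0,0,-5.5]],
  [[0,0,0],[0,0,0]],
  [[0,0,0],[0,0,0]],
  [[0,0,0],[0,0,0]],
  [[0,0,0],[0,0,0]],
])

```text
t: 24.92
ee_pos: [0.5595, 0.1643, 0.123]
ee_rot: [-2.931, -1.129, 0.001]
ft_force: [-0.7, -0.8, -1.2]
opening: 0.0641
finger_force: 40.3
```

```bash
python3 q.py pot_center .5622 .166 0 .1 p2;python3 - <<'E'
import cv2
from h import *
g=grab_frame("side");cv2.imwrite("pics/p3.png",np.hstack([cv2.imread("pics/p2.png")[:,80:480],g["image"][:,100:500]]))
E
```

```text
24.9167 [0.5595 0.1643 0.123 ] -47.863325730929816 0.06413048299072546 40.25086864327022 [-0.89  0.71  0.79  2.04 -0.77  0.72 -0.44]
0.91 [280.8, 288.5, 159.9, 162.2] [560. 164.   0.] 0.139
0.72 [407.1, 251.2, 45.1, 36.7] [562.2 166.    0. ] 1.0
```

View pics/p3.png

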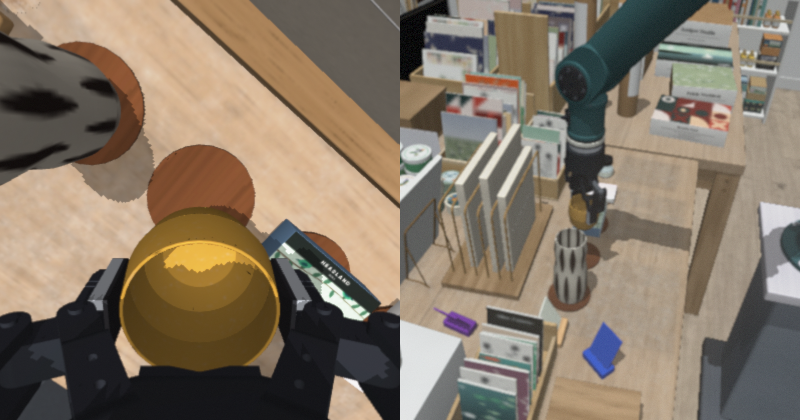

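arm_command([
  [[0.001,0.0005,-0.03],[0,0,0]],
  [[0,0,-0.035],[0,0,0]],
  [[0,0,-0.02],[0,0,0]],
  [[0,0,-0.006],[0,0,0]],
  [[0,0,0],[0,0,0]],
  [[0,0,0],[0,0,0]],
  [[0,0,-0.0015],[0,0,0]],
  [[0,0,0],[0,0,0]],
  [[0,0,0],[0,0,0]],
])

```text
t: 25.82
ee_pos: [0.5622, 0.166, 0.0308]
ee_rot: [2.931, 1.131, 0.002]
ft_force: [-0.2, -0.2, -0.5]
opening: 0.0641
finger_force: 40.2
```

arm_command([
  [[0,0,-0.0012],[0,0,0]],
  [[0,0,-0.0006],[0,0,0]],
  [[0,0,0],[0,0,0]],
  [[0,0,0],[0,0,0]],
])

```text
t: 26.15
ee_pos: [0.5621, 0.1661, 0.0292]
ee_rot: [-2.93, -1.131, -0.002]
ft_force: [-1.0, 0.8, 4.6]
opening: 0.0646
finger_force: 40.8
```

Contact. I release, rise straight up past the vase and back away towards free space.

arm_command([
  [[0,0,0],[0,0,0]],
  [[0,0,0],[0,0,0]],
  [[0,0,0],[0,0,0]],
  [[0,0,0],[0,0,0]],
  [[0,0,0],[0,0,0]],
  [[0,0,0.015],[0,0,0]],
  [[0,0,0.03],[0,0,0]],
  [[0,0,0.035],[0,0,0]],
  [[0,0,0.035],[0,0,0]],
  [[0,0,0.035],[0,0,0]],
], jaw=1)

```text
t: 26.98
ee_pos: [0.5611, 0.1655, 0.1795]
ee_rot: [2.931, 1.13, -0.002]
ft_force: [0.9, -0.0, 0.2]
opening: 0.0854
finger_force: 0.0
```

arm_command([
  [[0,0,0.04],[0,0,0]],
  [[0,0,0.04],[0,0,0]],
  [[0,0,0.04],[0,0,0]],
  [[-0.03,-0.02,0.01],[0,0,0]],
  [[-0.03,-0.02,0.01],[0,0,0]],
  [[-0.02,-0.02,0],[0,0,0]],
  [[0,0,0],[0,0,0]],
  [[0,0,0],[0,0,0]],
  [[0,0,0],[0,0,0]],
  [[0,0,0],[0,0,0]],
])

```text
t: 27.82
ee_pos: [0.4824, 0.1069, 0.3182]
ee_rot: [2.93, 1.133, 0.001]
ft_force: [-0.7, -0.1, -0.1]
opening: 0.0851
finger_force: 0.0
```

```bash
python3 - <<'E'
from h import *
s=read_state();f=grab_frame("wrist");wristcam(f,s);g=grab_frame("side");t=grab_frame("top");print(s["ee_pos"],s["t"])
for th,x,y,a in [("tags_center",.5717,-.064,.05),("deck_center",.567,.051,.03),("pot_center",.562,.166,0),("vase_center",.5575,.281,0),("ink_jar",.576,-.163,0)]:
    for n,c in(("wrist",f),("side",g),("top",t)):
        r=near(c,th,(x,y))
        if r is None: continue
        p,e=fit([c],[r],M[th],(x,y,a),"tags" in th or "deck" in th,0 if "ink" in th else .005);print(th,n,(p*[1e3,1e3,57.3]).round(1),round(e,3))
cv2.imwrite("pics/e.png",np.hstack([f["image"][:,:400],g["image"][:,100:500]]))
E
```

```text
[0.48243927 0.10690979 0.31823922] 27.8167
tags_center wrist [571.1 -64.3   3.5] 0.03
tags_center side [572.9 -62.8   3. ] 0.069
tags_center top [572.1 -62.8   3.2] 0.042
deck_center wrist [567.5  51.9   1.9] 0.021
deck_center side [567.5  49.5   2. ] 0.173
deck_center top [567.1  44.6  -2.1] 0.842
pot_center wrist [558.8 164.3   0. ] 0.116
pot_center side [548.2 148.4   0. ] 0.68
vase_center side [558.1 272.1   0. ] 0.169
vase_center top [553.  281.1   0. ] 0.22
ink_jar side [ 576.4 -164.7    0. ] 0.113
ink_jar top [ 575.2 -161.2    0. ] 0.18
```

View pics/e.png

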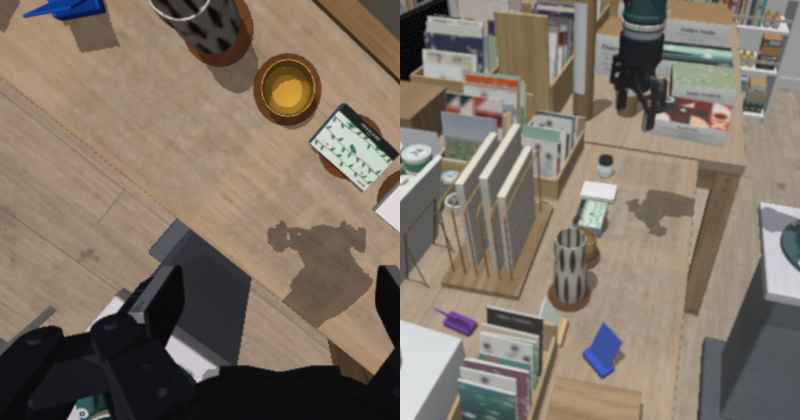

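All four stand on their pads in order (wrist crop: vase (205,30), pot (288,90), deck (352,147), then tags). The holder and jar are unmoved, so I hand in.

```bash
python3 -c "from rig import *;print(finish_job())"
```

```text
the job is handed in; nothing more can be done
None
```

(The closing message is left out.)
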